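# Lay out the overhauled drive parts on their marked pads

### The job

Lay out the four parts of the dismantled motor drive for reassembly: set the keypad, the screw terminal block, the larger capacitor and the smaller capacitor each on the rubber pad whose white outline matches its shape and size, inside the outline and lying along it. Stand the capacitors upright and lay the keypad and terminal block face up (either end may point either way), never tipping a part over on the way, and leave the circuit board and the screwdriver where they are.

Things in the scene. Friction and masses are not known exactly. Their poses are not given: they have to be found in the camera images.
- big_capacitor_center (a point): The larger of two round capacitors: a black upright can with an aluminium top and two small terminals, 50 mm diameter, 60 mm high (the terminal tips reach 64 mm), about 160 g, loose, standing on the bench. Origin at its centre, 30 mm above its foot; z along the can, up.
- small_capacitor_center (a point): The smaller of the two round capacitors: a black upright can with an aluminium top, 34 mm diameter, 45 mm high (terminal tips 49 mm), about 60 g, loose, standing on the bench. Origin at its centre, 22.5 mm above its foot; z along the can, up.
- keypad_center (a point): The drive's keypad panel: a flat grey box with a black face, green display, small buttons and one white knob, lying face up, loose, about 120 g. 90 mm long (its x), 56 mm wide (its y), 20 mm thick; the knob (14 mm across, at x -20, y +16 mm) stands 10 mm higher. Origin at the centre of the box, 10 mm above its underside; z up out of the face. It can be gripped across its 56 mm width.
- terminal_block_center (a point): Screw terminal block: a slim black bar with thin upright partitions and a row of seven screws, lying screws up, loose, about 100 g. 100 mm long (its x), 26 mm wide (its y), 24.5 mm high over the partitions; the solid base is 13 mm high and the eight partitions, 3 mm thick and as wide as the base, stand on it. Origin at its middle, 12 mm above its underside; z up. It can be gripped across its 26 mm width.
- pad_big_round_top (a point): Black square rubber pad, 88 x 88 x 4 mm, with the larger white circle, 62 mm inner diameter: the place of the larger capacitor. Fixed. Origin at the centre of the pad's top face, which is 4 mm above the bench; z up.
- pad_small_round_top (a point): Black square rubber pad, 72 x 72 x 4 mm, with the smaller white circle, 46 mm inner diameter: the place of the smaller capacitor. Fixed. Origin at the centre of the pad's top face, which is 4 mm above the bench; z up.
- pad_wide_top (a point): Black rubber pad, 116 x 82 x 4 mm, with a white rectangular outline, 102 x 68 mm inside: the place of the keypad. Fixed. Origin at the centre of the pad's top face, which is 4 mm above the bench; z up, x along its length.
- pad_slim_top (a point): Black rubber pad, 126 x 52 x 4 mm, with a slim white rectangular outline, 112 x 38 mm inside: the place of the terminal block. Fixed. Origin at the centre of the pad's top face, which is 4 mm above the bench; z up, x along its length.
- control_board: Bystander, to be left alone: green circuit board with green connectors, 110 x 90 mm and 26 mm high at most, lying loose at the left of the work. Origin at the centre of its underside.
- screwdriver: Bystander, to be left alone: screwdriver lying loose at the right of the work, about 200 mm long and 26 mm high with a red handle. Origin under its middle.
There are look-alikes about, which are no part of the job. What is shaped like the part that bears big_capacitor_center but orange is not meant.

How it is judged (in metres and radians):
At the end, for the whole second after the job is handed in: Each part rests released on its own pad: centre within 12 mm of the pad's centre horizontally, height within 3 mm of resting flat on the pad, tilt under 0.1 rad, at rest; the keypad and terminal block lie within 0.2 rad of their outline's length (either way round) (horizontal distance between big_capacitor_center and pad_big_round_top below 0.012 m and z of big_capacitor_center in the frame of pad_big_round_top between 0.027 and 0.033 m and angle between each of big_capacitor_center, small_capacitor_center, keypad_center, terminal_block_center's own z axis and vertical below 0.1 rad and linear speed of each of big_capacitor, small_capacitor, keypad, terminal_block below 0.02 m/s and horizontal distance between small_capacitor_center and pad_small_round_top below 0.012 m and z of small_capacitor_center in the frame of pad_small_round_top between 0.0195 and 0.0255 m and horizontal distance between keypad_center and pad_wide_top below 0.012 m and z of keypad_center in the frame of pad_wide_top between 0.007 and 0.013 m and angle between the x axis of keypad_center and the x axis of pad_wide_top, either way round below 0.2 rad and horizontal distance between terminal_block_center and pad_slim_top below 0.012 m and z of terminal_block_center in the frame of pad_slim_top between 0.009 and 0.015 m and angle between the x axis of terminal_block_center and the x axis of pad_slim_top, either way round below 0.2 rad); the robot touches nothing.
It fails at once if a part is tipped over (tilted by more than 0.8 rad) (angle between any of big_capacitor_center, small_capacitor_center, keypad_center, terminal_block_center's own z axis and vertical above 0.8 rad).
It fails at once if the circuit board or the screwdriver is moved by more than 20 mm (distance of any of control_board, screwdriver from where it was at the start of the episode above 0.02 m).
It also fails if it takes over 120 s, if anything falls off the work surface, if the arm or the gripper's body presses on something with over 40 N, if the wrist force passes 120 N, or if a joint passes its speed limit or range.

### The arm

A 6-joint arm with a two-finger parallel gripper is mounted at the origin on the work surface. World frame = base frame: x ahead of the robot, y to its left, z up, the work surface at z = 0. Lengths are in m, angles in degrees, forces in N, time in s.
With the tool pointing down it reaches from about 0.25 to 0.8 m from the base axis. Payload 8.5 kg.
Tool frame: the origin (TCP) lies at the centre of the arm's flange, where the gripper is bolted on; the fingertips stand env.tip_extent ahead of it and the grasp point (between the pads) lies 155 mm ahead of it (env.tip_extent is the distance from the TCP to the fingertips, in m); z points along the fingers, y is the line along which they close (so a half turn about z gives the same grasp; the last joint's range is limited). The gripper opens to 85 mm and grips with 20 to 120 N. Pads are 22 mm wide; open, the fingers measure 114 mm over their backs; the gripper's body (76 mm by 85 mm) begins 54 mm behind the grasp point. The pads swing forward as they close: fully open they stand 13 mm farther back than shut.
Start: joints at [76.433, 13.648, -0.773, 75.585, 0, 90], TCP at [0.123, 0.51, 0.405] pointing down, gripper open.
Joint ranges: [-152.45, 152.45], [-59.26, 108.67], [-65.41, 83.53], [-104.44, 129.93], [-82.83, 76.93], [-180, 180]. Speed limits (degrees/s): [127.2, 127.2, 159.86, 180, 180, 180].

### API

Orientations are given as [roll, pitch, yaw] about the fixed x, y, z axes, in that order (R = Rz(yaw) Ry(pitch) Rx(roll)).
In Python, from workcell import env gives the robot as it stands. The module is installed in compiled form; this text tells all that it offers.
- The arm moves only by the shell command python3 -m pendant 'ROWS' [OPENING] [FORCE]. ROWS is JSON, a list of rows, each an object of numbers: "dx", "dy", "dz": the shift along the tool's x, y, z in m; "wx", "wy", "wz": the turn, a rotation vector about the tool's x, y, z in rad. A call has exactly 10 rows; each row is the pose to reach, as a shift and turn from the pose commanded when the call began, along the tool's axes at that moment; what a row does not reach only later rows make up. A row lasts 1/12 s, in which the tool goes at most 41.7 mm and 7.16 degrees, less where a joint would pass 70% of its speed; a pose out of reach is approached as far as the arm can. A call with a gripper value outside its range is refused whole. OPENING is the finger opening in m, from 0 to 0.0854, set as the call begins (- or left out, the last holds). The fingers move at their own pace and stop on an object; FORCE is the grip in N (left out, the last holds). Time passes only in rows, so rows that repeat a pose let the fingers close, or fill a call up. It gives the time, the measured TCP pose, the force, the opening and the grip force at its end, in the units of the state.
- env.sense(): the state, without advancing time (a new reading comes with each control period).
- env.read_camera(name): name is "scene" or "top"; returns (picture, depth): 480x640x3 uint8, red, green, blue; 480x640 float32, m along the optical axis (not along the pixel's ray), 0 where there is no reading.
- env.camera_model(name): a dict with "fovy" (degrees; the focal length in pixels is half the picture's height over the tangent of half this angle, whatever the lens; pixels are square), "cx", "cy" (the principal point, pixels), "cam_to_world" (4x4, takes a point from camera to world coordinates). Camera axes: x right, y up, looking along -z (the intrinsics and any distortion apply to the point x, -y, -z); pixel columns grow to the right and rows downward; lengths in m; the calibration is good to about 2 mm. A picture is of the moment at which its call begins. camera_model takes no time and is no camera call.
- env.hand_in(): hands the job in; it is judged then, once.
The state is a dict: "clock": time; "joint_positions": joint angles; "joint_velocities": joint speeds; "joint_efforts": joint torques, N m; "ee_pos": TCP position; "tcp_rot": TCP orientation; "wrist_force": force on the tool from outside, world axes, zero at the start; "moment": the same for the moment, N m; "finger_gap": finger opening in m; "grasp_force": force on a finger pad.
Only numpy, scipy, OpenCV 4.12 (cv2) and the standard library are available. Lean on these libraries where they do the work, as an engineer would, in place of code of your own. Each camera call takes 0.05 s, during which the arm holds its last target. There are 200 camera calls.

## Working session

There is one attempt and no reset: what is moved stays moved. The work goes in short steps, Python scripts to look and compute and a shell command to move; the robot and the scene stay as the last step left them, time stands still between calls to the robot, and variables do not carry over. Pictures are saved under pics/ and viewed, at most 14 in all, crops included, and the job is handed in when it is done.

```bash
mkdir -p pics; ls; cat > h.py <<'E'
import numpy as np,cv2
from workcell import env
def grab(n,f):
    p,d=env.read_camera(n); cv2.imwrite('pics/'+f+'.png',p[...,::-1]); np.save('pics/'+f+'.npy',d); return p,d
E
python3 - <<'E'
from h import *
for n in('top','scene'):
    grab(n,n+'0'); print(n,env.camera_model(n))
print(env.sense(),env.tip_extent)
E
```

```text
pics
top {'fovy': 44.19277935923204, 'cx': 327.2498846773393, 'cy': 241.65925777168763, 'cam_to_world': array([[ 2.66351729e-02,  9.90758481e-01, -1.32996991e-01,
         3.14079548e-01],
       [-9.99645020e-01,  2.64826336e-02, -2.91603656e-03,
        -4.12486775e-03],
       [ 6.33022645e-04,  1.33027449e-01,  9.91112152e-01,
         1.60823133e+00],
       [ 0.00000000e+00,  0.00000000e+00,  0.00000000e+00,
         1.00000000e+00]])}
scene {'fovy': 42.98676852110817, 'cx': 321.37493538123334, 'cy': 248.71081239669306, 'cam_to_world': array([[ 0.25937549, -0.62619902,  0.73525447,  1.64019482],
       [ 0.96576091,  0.1638398 , -0.20115264, -0.32244073],
       [ 0.00549764,  0.76225409,  0.64725456,  1.03970739],
       [ 0.        ,  0.        ,  0.        ,  1.        ]])}
{'clock': 0.1, 'joint_positions': array([ 7.64329145e+01,  1.36763038e+01, -8.12632803e-01,  7.55840487e+01,
       -1.05214601e-03,  9.00008754e+01]), 'joint_velocities': array([ 0.04302326, -0.05214646,  0.12990656,  0.02943602,  0.03544565,
        0.12186898]), 'joint_efforts': array([-9.56094664e-04, -5.39720929e+01,  3.47001743e+01,  1.34602818e-02,
       -6.13775023e-05,  2.41572650e-06]), 'ee_pos': array([0.12312206, 0.51019738, 0.40414937]), 'tcp_rot': array([-1.79927015e+02,  1.05326028e-03,  1.66432040e+02]), 'wrist_force': array([-0.6357635 ,  0.43214505, -0.36307649]), 'moment': array([-0.03380429, -0.01015054,  0.00274837]), 'grasp_force': 0.0, 'finger_gap': 0.0853685240674073} 0.1734
```

View pics/top0.png

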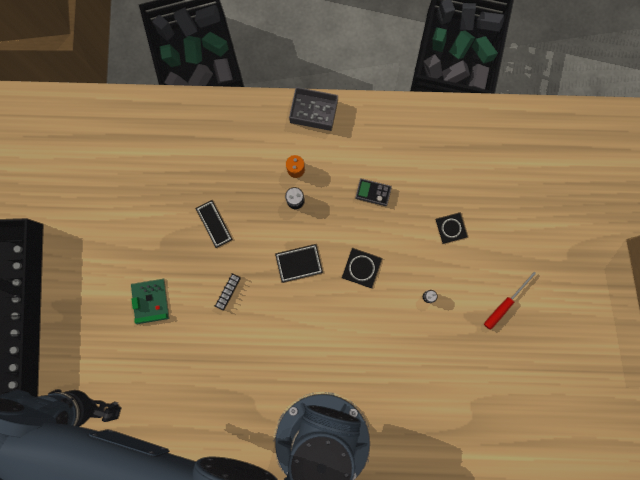

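View pics/scene0.png

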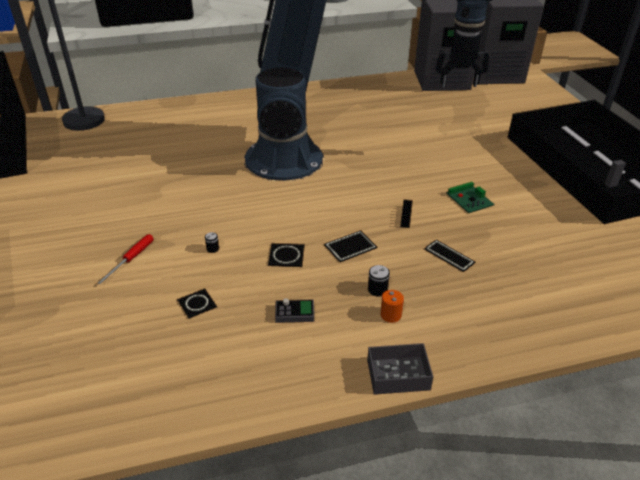

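Candidates in the top view:
- Big capacitor: the black can at (294,198). The orange can at (295,166) is the look-alike.
- Small capacitor at (430,297), keypad at (373,192), terminal block at (228,292).
- Pads: slim (214,224), wide (299,263), big round (362,267), small round (451,228).

Next I measure them and make one enlarged crop.

```bash
cat >> h.py <<'E'
def world(n,d):
    m=env.camera_model(n); f=240/np.tan(np.radians(m['fovy']/2)); T=m['cam_to_world']
    v,u=np.mgrid[:480,:640]; P=np.stack([(u-m['cx'])/f*d,-(v-m['cy'])/f*d,-d],-1)
    return P@T[:3,:3].T+T[:3,3]
def proj(n,w):
    m=env.camera_model(n); f=240/np.tan(np.radians(m['fovy']/2)); T=m['cam_to_world']
    c=(np.asarray(w)-T[:3,3])@T[:3,:3]; return np.stack([m['cx']-f*c[...,0]/c[...,2],m['cy']+f*c[...,1]/c[...,2]],-1)
def ortho(p,z,x0,x1,y0,y1,s=1000):
    """rectified view of plane z: rows = decreasing x, cols = decreasing y, s px/m"""
    X,Y=np.meshgrid(np.arange(x1,x0,-1/s),np.arange(y1,y0,-1/s),indexing='ij')
    q=proj('top',np.stack([X,Y,0*X+z],-1)).astype(np.float32)
    return cv2.remap(p,q[...,0],q[...,1],cv2.INTER_CUBIC)
E
cat > meas.py <<'E'
from h import *
import sys
def rect(pts): 
    (c,s,a)=cv2.minAreaRect(pts.astype(np.float32)); 
    if s[0]<s[1]: s=s[::-1]; a+=90
    return np.round(c,4),np.round(s,4),round((a+90)%180-90,1)
def run(p,d,names,seeds=None):
    W=world('top',d); g=p.max(-1).astype(int)
    S=dict(slim=(214,224),wide=(299,263),bigp=(362,267),smallp=(451,228),big=(294,198),small=(430,297),key=(373,192),term=(228,292),orange=(295,166))
    if seeds: S.update(seeds)
    print('bench z',np.median(W[330:350,350:400,2]))
    for k in names:
        u,v=S[k]; r=34
        sl=(slice(v-r,v+r),slice(u-r,u+r)); w=W[sl]
        if k in('slim','wide','bigp','smallp'):
            o_c=w[r,r][:2]; o=ortho(p,.004,o_c[0]-.085,o_c[0]+.085,o_c[1]-.085,o_c[1]+.085)
            hsv=cv2.cvtColor(o,cv2.COLOR_RGB2HSV)
            m=((hsv[...,2]<75)|(hsv[...,1]<60)).astype(np.uint8)
            m=cv2.morphologyEx(m,cv2.MORPH_OPEN,np.ones((9,9)))
            n,l=cv2.connectedComponents(m); L=l[85,85]
            iy,ix=np.nonzero(l==L)
            pts=np.c_[o_c[0]+.085-iy/1000,o_c[1]+.085-ix/1000]
            print(k,'pad',rect(pts),'z',np.median(w[r-4:r+4,r-4:r+4,2]).round(4))
            wm=(o.min(-1)>110)&(hsv[...,1]<60)&(l==L); iy,ix=np.nonzero(wm)
            if len(iy)>20: print('   outline',rect(np.c_[o_c[0]+.085-iy/1000,o_c[1]+.085-ix/1000]))
        else:
            lo={'big':.05,'orange':.05,'small':.035,'key':.012,'term':.007}[k]
            m=(w[...,2]>lo).astype(np.uint8)
            n,l=cv2.connectedComponents(m); L=l[r-2:r+3,r-2:r+3].max(); q=w[l==L]
            print(k,len(q),rect(q[:,:2]),'mean',q[:,:2].mean(0).round(4),'z',np.percentile(q[:,2],[10,50,95]).round(4))
E
python3 - <<'E'
from meas import *
p=cv2.imread('pics/top0.png')[...,::-1].copy();d=np.load('pics/top0.npy')
run(p,d,['slim','wide','bigp','smallp','big','small','key','term','orange'])
c=cv2.resize(p[140:340,120:520],None,fx=2,fy=2,interpolation=cv2.INTER_CUBIC)
cv2.imwrite('pics/crop0.png',c[...,::-1])
E
```

```text
bench z 0.0008066401058762773
slim pad (array([0.5712, 0.3139]), array([0.1264, 0.0515]), 29.4) z 0.0044
   outline (array([0.5719, 0.3149]), array([0.1184, 0.0449]), 29.7)
wide pad (array([0.469 , 0.0767]), array([0.1152, 0.082 ]), -75.3) z 0.0049
   outline (array([0.4694, 0.0771]), array([0.1083, 0.0742]), -75.1)
bigp pad (array([ 0.4603, -0.0947]), array([0.0875, 0.0872]), -17.8) z 0.005
   outline (array([ 0.4609, -0.0944]), array([0.067, 0.065]), -90.0)
smallp pad (array([ 0.577 , -0.3386]), array([0.0719, 0.0712]), -73.5) z 0.0048
   outline (array([ 0.5776, -0.339 ]), array([0.05 , 0.049]), -90.0)
big 281 (array([0.6426, 0.0924]), array([0.0499, 0.0482]), 3.2) mean [0.6419 0.0916] z [0.0558 0.0612 0.0671]
small 136 (array([ 0.3604, -0.147 ]), array([0.2986, 0.0328]), -78.3) mean [ 0.3868 -0.2739] z [0.0411 0.0458 0.0523]
key 666 (array([ 0.5023, -0.0822]), array([0.4024, 0.0897]), -13.4) mean [ 0.6669 -0.1215] z [0.0169 0.0213 0.0286]
term 381 (array([0.331 , 0.1483]), array([0.2909, 0.1003]), 65.2) mean [0.3853 0.2635] z [0.0103 0.0162 0.0276]
orange 279 (array([0.5331, 0.0587]), array([0.4531, 0.0489]), 9.8) mean [0.7275 0.0924] z [0.0557 0.0612 0.0674]
```

View pics/crop0.png

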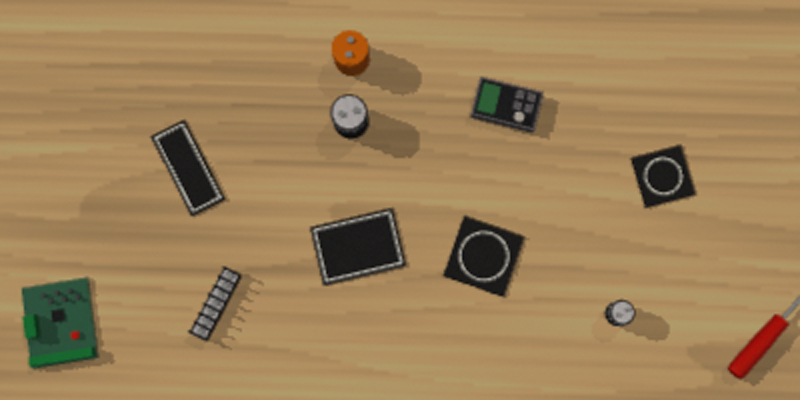

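The crop confirms it: the black can with the aluminium top at crop (349,115) is the large capacitor, and the orange one at (350,50) is the look-alike. The pad sizes match the spec. Zero-depth pixels spoiled some of the fits, so I'll filter them out.

```bash
sed -i "s/m=(w\[...,2\]>lo)/m=((w[...,2]>lo)\&(w[...,2]<.1))/" meas.py
python3 - <<'E'
from meas import *
p=cv2.imread('pics/top0.png')[...,::-1].copy();d=np.load('pics/top0.npy')
run(p,d,['big','small','key','term'])
E
```

```text
bench z 0.0008066401058762773
big 281 (array([0.6426, 0.0924]), array([0.0499, 0.0482]), 3.2) mean [0.6419 0.0916] z [0.0558 0.0612 0.0671]
small 135 (array([ 0.3867, -0.2768]), array([0.0332, 0.0317]), -88.7) mean [ 0.3873 -0.2759] z [0.0411 0.0458 0.0521]
key 662 (array([ 0.6697, -0.1221]), array([0.0898, 0.0581]), 76.7) mean [ 0.669  -0.1222] z [0.0169 0.0212 0.0281]
term 379 (array([0.3854, 0.2661]), array([0.1006, 0.0296]), -23.6) mean [0.3857 0.2649] z [0.0103 0.0162 0.0273]
```

```bash
cat >> h.py <<'E'
from scipy.spatial.transform import Rotation as Ro
def go(*wps):
    """tool-frame shift/turn from the present pose to each (x,y,z,yaw), tool down"""
    s=env.sense(); R0=Ro.from_euler('xyz',s['tcp_rot'],degrees=True)
    print('at',s['ee_pos'].round(4),s['tcp_rot'].round(2),'j6',s['joint_positions'][5].round(1),'gap',s['finger_gap'].round(4),'F',s['grasp_force'],'t',s['clock'])
    for x,y,z,yaw in wps:
        d=R0.inv().apply(np.array([x,y,z])-s['ee_pos']); r=(R0.inv()*Ro.from_euler('xyz',[180,0,yaw],degrees=True)).as_rotvec()
        print('->',(x,y,z,yaw),'d',d.round(4),'w',r.round(4))
E
python3 -c "
from h import *
go((.3855,.2655,.28,156.4))"
```

```text
Traceback (most recent call last):
  File "h.py", line 21, in go
    print('at',s['ee_pos'].round(4),s['tcp_rot'].round(2),'j6',s['joint_positions'][5].round(1),'gap',s['finger_gap'].round(4),'F',s['grasp_force'],'t',s['clock'])
                                                                                                      ^^^^^^^^^^^^^^^^^^^^^
AttributeError: 'float' object has no attribute 'round'
```

```bash
sed -i "s/s\['finger_gap'\].round(4)/round(float(s['finger_gap']),4)/" h.py
python3 -c "
from h import *
go((.3855,.2655,.28,156.4))"
```

```text
at [0.1231 0.5102 0.4041] [-179.93    0.    166.43] j6 90.0 gap 0.0854 F 0.0 t 0.1
-> (0.3855, 0.2655, 0.28, 156.4) d [-0.3125 -0.1762  0.1244] w [-1.300e-03  1.000e-04  1.751e-01]
```

```bash
python3 -m pendant '[{"dx":-0.03,"dy":-0.018,"dz":0.012,"wz":0.0175},{"dx":-0.062,"dy":-0.035,"dz":0.025,"wz":0.035},{"dx":-0.094,"dy":-0.053,"dz":0.037,"wz":0.052},{"dx":-0.125,"dy":-0.07,"dz":0.05,"wz":0.07},{"dx":-0.156,"dy":-0.088,"dz":0.062,"wz":0.0875},{"dx":-0.1875,"dy":-0.106,"dz":0.075,"wz":0.105},{"dx":-0.219,"dy":-0.123,"dz":0.087,"wz":0.122},{"dx":-0.25,"dy":-0.141,"dz":0.1,"wz":0.14},{"dx":-0.285,"dy":-0.16,"dz":0.112,"wz":0.16},{"dx":-0.3125,"dy":-0.1762,"dz":0.1244,"wz":0.175}]' 0.06 30
python3 -c "
from h import *
go((.3855,.2655,.178,156.4)); go((.3855,.2655,.178,156.4))
p,d=env.read_camera('scene'); c=cv2.resize(p[130:290,320:520],None,fx=3,fy=3); cv2.imwrite('pics/s1.png',c[...,::-1])"
```

```text
at [0.1231 0.5102 0.4041] [-179.93    0.    166.43] j6 90.0 gap 0.0854 F 0.0 t 0.1
-> (0.3855, 0.2655, 0.178, 156.4) d [-0.3125 -0.176   0.2264] w [-1.300e-03  1.000e-04  1.751e-01]
at [0.1231 0.5102 0.4041] [-179.93    0.    166.43] j6 90.0 gap 0.0854 F 0.0 t 0.1
-> (0.3855, 0.2655, 0.178, 156.4) d [-0.3125 -0.176   0.2264] w [-1.300e-03  1.000e-04  1.751e-01]$[0]: bad value
```

View pics/s1.png

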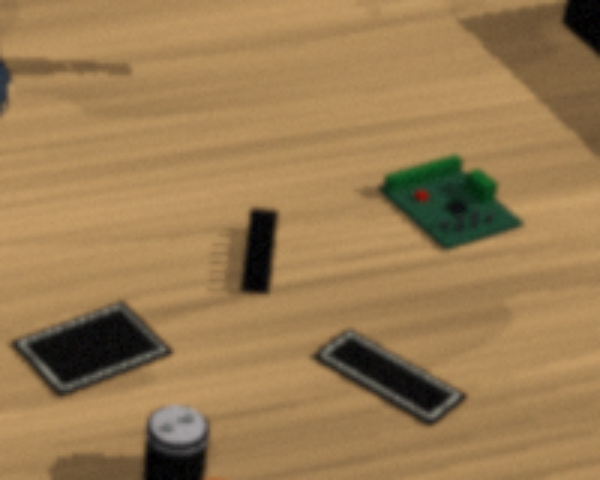

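The picture shows the terminal block at crop (260,250), the slim pad and the board. The arm hasn't moved because the call was refused; it probably needs all six keys.

```bash
python3 -m pendant '[{"dx":-0.03,"dy":-0.018,"dz":0.012,"wx":0,"wy":0,"wz":0.0175},{"dx":-0.062,"dy":-0.035,"dz":0.025,"wx":0,"wy":0,"wz":0.035},{"dx":-0.094,"dy":-0.053,"dz":0.037,"wx":0,"wy":0,"wz":0.052},{"dx":-0.125,"dy":-0.07,"dz":0.05,"wx":0,"wy":0,"wz":0.07},{"dx":-0.156,"dy":-0.088,"dz":0.062,"wx":0,"wy":0,"wz":0.0875},{"dx":-0.1875,"dy":-0.106,"dz":0.075,"wx":0,"wy":0,"wz":0.105},{"dx":-0.219,"dy":-0.123,"dz":0.087,"wx":0,"wy":0,"wz":0.122},{"dx":-0.25,"dy":-0.141,"dz":0.1,"wx":0,"wy":0,"wz":0.14},{"dx":-0.285,"dy":-0.16,"dz":0.112,"wx":0,"wy":0,"wz":0.16},{"dx":-0.3125,"dy":-0.1762,"dz":0.1244,"wx":0,"wy":0,"wz":0.175}]' 0.06 30
python3 -c "
from h import *
go((.3855,.2655,.178,156.4))"
```

```text
clock: 0.98
ee_pos: [0.387, 0.2639, 0.2798]
tcp_rot: [180.0, 0.0, 156.3]
wrist_force: [0.8, -0.2, -0.1]
finger_gap: 0.06
grasp_force: 0.0
at [0.387  0.2639 0.2798] [1.7999e+02 3.0000e-02 1.5632e+02] j6 58.0 gap 0.06 F 0.0 t 0.9833
-> (0.3855, 0.2655, 0.178, 156.4) d [0.0021 0.0008 0.1018] w [ 0.0001  0.0005 -0.0013]
```

```bash
python3 -m pendant '[{"dx":0,"dy":0,"dz":0.015,"wx":0,"wy":0,"wz":0},{"dx":0,"dy":0,"dz":0.035,"wx":0,"wy":0,"wz":0},{"dx":0,"dy":0,"dz":0.055,"wx":0,"wy":0,"wz":0},{"dx":0,"dy":0,"dz":0.072,"wx":0,"wy":0,"wz":0},{"dx":0,"dy":0,"dz":0.085,"wx":0,"wy":0,"wz":0},{"dx":0,"dy":0,"dz":0.095,"wx":0,"wy":0,"wz":0},{"dx":0,"dy":0,"dz":0.1,"wx":0,"wy":0,"wz":0},{"dx":0,"dy":0,"dz":0.102,"wx":0,"wy":0,"wz":0},{"dx":0,"dy":0,"dz":0.102,"wx":0,"wy":0,"wz":0},{"dx":0,"dy":0,"dz":0.102,"wx":0,"wy":0,"wz":0}]'
python3 -c "
from h import *
go((.3855,.2655,.178,156.4))
p,d=env.read_camera('scene'); c=cv2.resize(p[110:270,330:490],None,fx=3.5,fy=3.5,interpolation=cv2.INTER_CUBIC); cv2.imwrite('pics/s2.png',c[...,::-1])"
```

```text
clock: 1.82
ee_pos: [0.3858, 0.2658, 0.1787]
tcp_rot: [180.0, 0.0, 156.4]
wrist_force: [-0.8, -0.1, -0.4]
finger_gap: 0.0601
grasp_force: 0.0
at [0.3858 0.2658 0.1787] [1.7998e+02 2.0000e-02 1.5641e+02] j6 58.2 gap 0.0601 F 0.0 t 1.8167
-> (0.3855, 0.2655, 0.178, 156.4) d [ 0.0001 -0.0004  0.0007] w [0.0003 0.0003 0.0001]
```

View pics/s2.png

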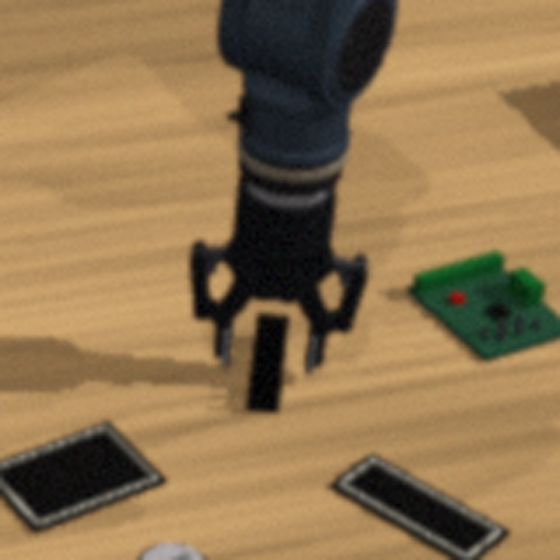

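The fingers straddle the block at crop (267,362) and line up with it. Close and lift.

```bash
python3 -m pendant '[{"dx":0,"dy":0,"dz":0,"wx":0,"wy":0,"wz":0},{"dx":0,"dy":0,"dz":0,"wx":0,"wy":0,"wz":0},{"dx":0,"dy":0,"dz":0,"wx":0,"wy":0,"wz":0},{"dx":0,"dy":0,"dz":0,"wx":0,"wy":0,"wz":0},{"dx":0,"dy":0,"dz":0,"wx":0,"wy":0,"wz":0},{"dx":0,"dy":0,"dz":0,"wx":0,"wy":0,"wz":0},{"dx":0,"dy":0,"dz":0,"wx":0,"wy":0,"wz":0},{"dx":0,"dy":0,"dz":0,"wx":0,"wy":0,"wz":0},{"dx":0,"dy":0,"dz":0,"wx":0,"wy":0,"wz":0},{"dx":0,"dy":0,"dz":0,"wx":0,"wy":0,"wz":0}]' 0.01 40
python3 -m pendant '[{"dx":0,"dy":0,"dz":-0.005,"wx":0,"wy":0,"wz":0},{"dx":0,"dy":0,"dz":-0.015,"wx":0,"wy":0,"wz":0},{"dx":0,"dy":0,"dz":-0.03,"wx":0,"wy":0,"wz":0},{"dx":0,"dy":0,"dz":-0.045,"wx":0,"wy":0,"wz":0},{"dx":0,"dy":0,"dz":-0.06,"wx":0,"wy":0,"wz":0},{"dx":0,"dy":0,"dz":-0.075,"wx":0,"wy":0,"wz":0},{"dx":0,"dy":0,"dz":-0.085,"wx":0,"wy":0,"wz":0},{"dx":0,"dy":0,"dz":-0.09,"wx":0,"wy":0,"wz":0},{"dx":0,"dy":0,"dz":-0.09,"wx":0,"wy":0,"wz":0},{"dx":0,"dy":0,"dz":-0.09,"wx":0,"wy":0,"wz":0}]'
python3 -c "
from h import *
go((.5715,.3143,.268,209.5),(.5715,.3143,.185,209.5))"
```

```text
clock: 2.7
ee_pos: [0.3858, 0.2658, 0.1789]
tcp_rot: [180.0, 0.0, 156.4]
wrist_force: [-0.2, -0.8, 5.7]
finger_gap: 0.0248
grasp_force: 39.4
clock: 3.53
ee_pos: [0.3855, 0.2656, 0.2682]
tcp_rot: [-180.0, 0.0, 156.4]
wrist_force: [-0.6, -0.3, -1.3]
finger_gap: 0.0249
grasp_force: 39.5
at [0.3855 0.2656 0.2682] [-180.     0.   156.4] j6 58.2 gap 0.0249 F 39.53738182783127 t 3.5333
-> (0.5715, 0.3143, 0.268, 209.5) d [-0.151   0.1191  0.0002] w [-1.000e-04 -0.000e+00 -9.267e-01]
-> (0.5715, 0.3143, 0.185, 209.5) d [-0.151   0.1191  0.0832] w [-1.000e-04 -0.000e+00 -9.267e-01]
```

```bash
python3 -m pendant '[{"dx":-0.01,"dy":0.008,"dz":0,"wx":0,"wy":0,"wz":-0.06},{"dx":-0.028,"dy":0.022,"dz":0,"wx":0,"wy":0,"wz":-0.17},{"dx":-0.046,"dy":0.036,"dz":0,"wx":0,"wy":0,"wz":-0.28},{"dx":-0.065,"dy":0.051,"dz":0,"wx":0,"wy":0,"wz":-0.4},{"dx":-0.084,"dy":0.066,"dz":0,"wx":0,"wy":0,"wz":-0.51},{"dx":-0.103,"dy":0.081,"dz":0,"wx":0,"wy":0,"wz":-0.63},{"dx":-0.121,"dy":0.095,"dz":0,"wx":0,"wy":0,"wz":-0.74},{"dx":-0.138,"dy":0.108,"dz":0,"wx":0,"wy":0,"wz":-0.84},{"dx":-0.151,"dy":0.119,"dz":0,"wx":0,"wy":0,"wz":-0.927},{"dx":-0.151,"dy":0.119,"dz":0,"wx":0,"wy":0,"wz":-0.927}]'
python3 -m pendant '[{"dx":0,"dy":0,"dz":0.01,"wx":0,"wy":0,"wz":0},{"dx":0,"dy":0,"dz":0.025,"wx":0,"wy":0,"wz":0},{"dx":0,"dy":0,"dz":0.04,"wx":0,"wy":0,"wz":0},{"dx":0,"dy":0,"dz":0.05,"wx":0,"wy":0,"wz":0},{"dx":0,"dy":0,"dz":0.055,"wx":0,"wy":0,"wz":0},{"dx":0,"dy":0,"dz":0.06,"wx":0,"wy":0,"wz":0},{"dx":0,"dy":0,"dz":0.065,"wx":0,"wy":0,"wz":0},{"dx":0,"dy":0,"dz":0.065,"wx":0,"wy":0,"wz":0},{"dx":0,"dy":0,"dz":0.065,"wx":0,"wy":0,"wz":0},{"dx":0,"dy":0,"dz":0.065,"wx":0,"wy":0,"wz":0}]'
python3 -c "
from h import *
go((.5715,.3143,.184,209.5))
p,d=env.read_camera('scene'); c=cv2.resize(p[150:310,370:530],None,fx=3.5,fy=3.5,interpolation=cv2.INTER_CUBIC); cv2.imwrite('pics/s3.png',c[...,::-1])"
```

```text
clock: 4.37
ee_pos: [0.5741, 0.3148, 0.2664]
tcp_rot: [-180.0, -0.0, -150.2]
wrist_force: [-0.8, 0.4, -0.5]
finger_gap: 0.025
grasp_force: 39.5
clock: 5.2
ee_pos: [0.5718, 0.3144, 0.2039]
tcp_rot: [-180.0, 0.0, -150.5]
wrist_force: [0.4, 0.0, -0.8]
finger_gap: 0.0249
grasp_force: 39.5
at [0.5718 0.3144 0.2039] [-1.8000e+02  5.0000e-02 -1.5049e+02] j6 -0.7 gap 0.0249 F 39.50760707259178 t 5.2
-> (0.5715, 0.3143, 0.184, 209.5) d [0.0003 0.     0.0199] w [-0.0001  0.0008  0.0002]
```

View pics/s3.png

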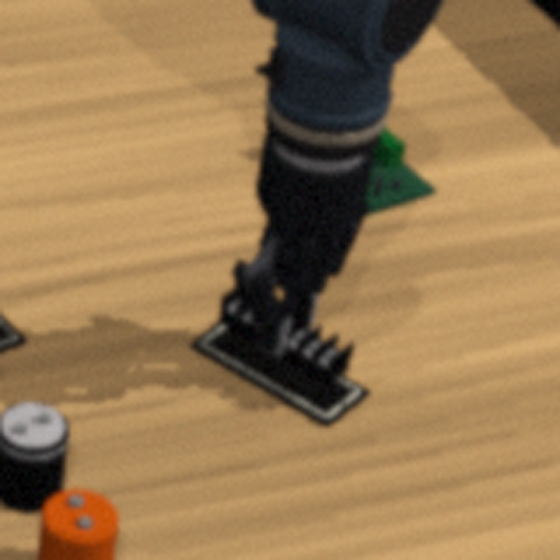

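The block hovers level over the slim outline and lines up with it. Lower, release, rise.

```bash
python3 -m pendant '[{"dx":0,"dy":0,"dz":0.005,"wx":0,"wy":0,"wz":0},{"dx":0,"dy":0,"dz":0.01,"wx":0,"wy":0,"wz":0},{"dx":0,"dy":0,"dz":0.014,"wx":0,"wy":0,"wz":0},{"dx":0,"dy":0,"dz":0.017,"wx":0,"wy":0,"wz":0},{"dx":0,"dy":0,"dz":0.019,"wx":0,"wy":0,"wz":0},{"dx":0,"dy":0,"dz":0.02,"wx":0,"wy":0,"wz":0},{"dx":0,"dy":0,"dz":0.0207,"wx":0,"wy":0,"wz":0},{"dx":0,"dy":0,"dz":0.0207,"wx":0,"wy":0,"wz":0},{"dx":0,"dy":0,"dz":0.0207,"wx":0,"wy":0,"wz":0},{"dx":0,"dy":0,"dz":0.0207,"wx":0,"wy":0,"wz":0}]'
python3 -m pendant '[{"dx":0,"dy":0,"dz":0,"wx":0,"wy":0,"wz":0},{"dx":0,"dy":0,"dz":0,"wx":0,"wy":0,"wz":0},{"dx":0,"dy":0,"dz":0,"wx":0,"wy":0,"wz":0},{"dx":0,"dy":0,"dz":0,"wx":0,"wy":0,"wz":0},{"dx":0,"dy":0,"dz":0,"wx":0,"wy":0,"wz":0},{"dx":0,"dy":0,"dz":-0.005,"wx":0,"wy":0,"wz":0},{"dx":0,"dy":0,"dz":-0.02,"wx":0,"wy":0,"wz":0},{"dx":0,"dy":0,"dz":-0.045,"wx":0,"wy":0,"wz":0},{"dx":0,"dy":0,"dz":-0.08,"wx":0,"wy":0,"wz":0},{"dx":0,"dy":0,"dz":-0.117,"wx":0,"wy":0,"wz":0}]' 0.05
python3 -c "
from h import *
go((.6425,.092,.30,200))"
```

```text
clock: 6.08
ee_pos: [0.5714, 0.3142, 0.183]
tcp_rot: [-180.0, -0.0, -150.5]
wrist_force: [-3.6, -2.0, 5.1]
finger_gap: 0.0248
grasp_force: 40.2
clock: 6.92
ee_pos: [0.5711, 0.3141, 0.3002]
tcp_rot: [-180.0, -0.1, -150.5]
wrist_force: [1.2, 1.1, -0.6]
finger_gap: 0.0502
grasp_force: 0.0
at [0.5711 0.3141 0.3002] [-1.8000e+02 -1.3000e-01 -1.5048e+02] j6 -0.7 gap 0.0502 F 0.0 t 6.9167
-> (0.6425, 0.092, 0.3, 200) d [ 0.0473 -0.2284  0.0003] w [-0.0003 -0.0023  0.1661]
```

```bash
python3 -m pendant '[{"dx":0.004,"dy":-0.02,"dz":0,"wx":0,"wy":0,"wz":0.015},{"dx":0.01,"dy":-0.048,"dz":0,"wx":0,"wy":0,"wz":0.035},{"dx":0.016,"dy":-0.078,"dz":0,"wx":0,"wy":0,"wz":0.055},{"dx":0.022,"dy":-0.108,"dz":0,"wx":0,"wy":0,"wz":0.08},{"dx":0.029,"dy":-0.14,"dz":0,"wx":0,"wy":0,"wz":0.1},{"dx":0.035,"dy":-0.17,"dz":0,"wx":0,"wy":0,"wz":0.12},{"dx":0.041,"dy":-0.198,"dz":0,"wx":0,"wy":0,"wz":0.145},{"dx":0.045,"dy":-0.218,"dz":0,"wx":0,"wy":0,"wz":0.16},{"dx":0.047,"dy":-0.2285,"dz":0,"wx":0,"wy":0,"wz":0.166},{"dx":0.047,"dy":-0.2285,"dz":0,"wx":0,"wy":0,"wz":0.166}]' 0.085
python3 -c "
from h import *
go((.6425,.092,.192,200))
p,d=grab('top','t1')
from meas import run
run(p,d,['slim','term','big'],dict(term=(214,224)))
cv2.imwrite('pics/t1c.png',cv2.resize(p[140:260,170:330],None,fx=4,fy=4,interpolation=cv2.INTER_CUBIC)[...,::-1])"
```

```text
clock: 7.75
ee_pos: [0.6438, 0.0904, 0.2998]
tcp_rot: [-180.0, 0.0, -160.1]
wrist_force: [1.1, 0.4, 0.2]
finger_gap: 0.085
grasp_force: 0.0
at [0.6438 0.0904 0.2998] [-1.7997e+02  2.0000e-02 -1.6014e+02] j6 -11.9 gap 0.085 F 0.0 t 7.75
-> (0.6425, 0.092, 0.192, 200) d [0.0008 0.002  0.1078] w [-0.0005  0.0003 -0.0025]
bench z 0.000907372013622787
slim pad (array([0.5714, 0.3138]), array([0.1255, 0.0507]), 29.2) z 0.0208
   outline (array([0.5721, 0.3149]), array([0.1189, 0.0454]), 29.3)
term 432 (array([0.5757, 0.3131]), array([0.117 , 0.0491]), 33.8) mean [0.5728 0.3127] z [0.0098 0.0199 0.0307]
big 4624 (array([0.5306, 0.0583]), array([0.4361, 0.1139]), 1.5) mean [0.5283 0.0563] z [0.2247 0.6629 0.6856]
```

View pics/t1c.png

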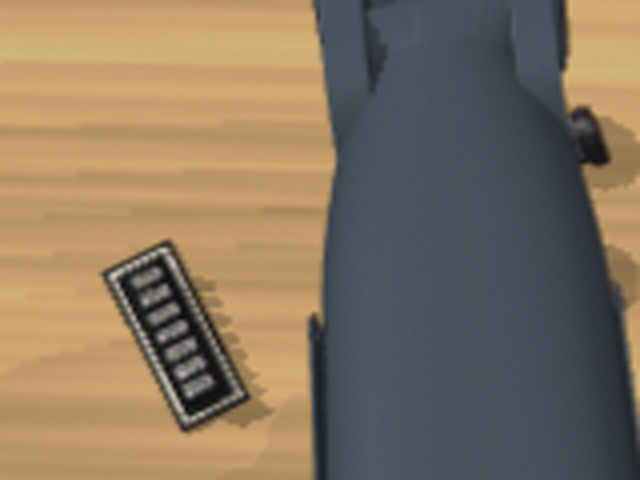

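The terminal block lies inside the slim outline, screws centred around crop (177,335). Now take the big capacitor.

```bash
python3 -m pendant '[{"dx":0,"dy":0,"dz":0.01,"wx":0,"wy":0,"wz":0},{"dx":0,"dy":0,"dz":0.03,"wx":0,"wy":0,"wz":0},{"dx":0,"dy":0,"dz":0.05,"wx":0,"wy":0,"wz":0},{"dx":0,"dy":0,"dz":0.068,"wx":0,"wy":0,"wz":0},{"dx":0,"dy":0,"dz":0.083,"wx":0,"wy":0,"wz":0},{"dx":0,"dy":0,"dz":0.095,"wx":0,"wy":0,"wz":0},{"dx":0,"dy":0,"dz":0.104,"wx":0,"wy":0,"wz":0},{"dx":0,"dy":0,"dz":0.108,"wx":0,"wy":0,"wz":0},{"dx":0,"dy":0,"dz":0.108,"wx":0,"wy":0,"wz":0},{"dx":0,"dy":0,"dz":0.108,"wx":0,"wy":0,"wz":0}]'
python3 -c "
from h import *
p,d=env.read_camera('scene'); c=cv2.resize(p[200:340,310:470],None,fx=3.5,fy=3.5,interpolation=cv2.INTER_CUBIC); cv2.imwrite('pics/s4.png',c[...,::-1])"
```

```text
clock: 8.63
ee_pos: [0.6433, 0.0929, 0.1918]
tcp_rot: [-180.0, 0.0, -159.9]
wrist_force: [-1.5, -0.8, 0.3]
finger_gap: 0.0847
grasp_force: 0.0
```

View pics/s4.png

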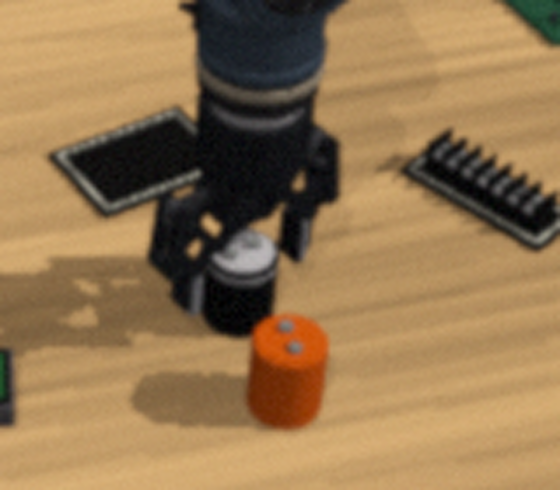

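The black can at crop (240,280) sits between the fingers, and they clear the orange one at (288,370). Close and lift.

```bash
python3 -m pendant '[{"dx":0,"dy":0,"dz":0,"wx":0,"wy":0,"wz":0},{"dx":0,"dy":0,"dz":0,"wx":0,"wy":0,"wz":0},{"dx":0,"dy":0,"dz":0,"wx":0,"wy":0,"wz":0},{"dx":0,"dy":0,"dz":0,"wx":0,"wy":0,"wz":0},{"dx":0,"dy":0,"dz":0,"wx":0,"wy":0,"wz":0},{"dx":0,"dy":0,"dz":0,"wx":0,"wy":0,"wz":0},{"dx":0,"dy":0,"dz":0,"wx":0,"wy":0,"wz":0},{"dx":0,"dy":0,"dz":0,"wx":0,"wy":0,"wz":0},{"dx":0,"dy":0,"dz":0,"wx":0,"wy":0,"wz":0},{"dx":0,"dy":0,"dz":0,"wx":0,"wy":0,"wz":0}]' 0.035 40
python3 -m pendant '[{"dx":0,"dy":0,"dz":-0.005,"wx":0,"wy":0,"wz":0},{"dx":0,"dy":0,"dz":-0.015,"wx":0,"wy":0,"wz":0},{"dx":0,"dy":0,"dz":-0.03,"wx":0,"wy":0,"wz":0},{"dx":0,"dy":0,"dz":-0.045,"wx":0,"wy":0,"wz":0},{"dx":0,"dy":0,"dz":-0.06,"wx":0,"wy":0,"wz":0},{"dx":0,"dy":0,"dz":-0.075,"wx":0,"wy":0,"wz":0},{"dx":0,"dy":0,"dz":-0.085,"wx":0,"wy":0,"wz":0},{"dx":0,"dy":0,"dz":-0.09,"wx":0,"wy":0,"wz":0},{"dx":0,"dy":0,"dz":-0.09,"wx":0,"wy":0,"wz":0},{"dx":0,"dy":0,"dz":-0.09,"wx":0,"wy":0,"wz":0}]'
python3 -c "
from h import *
go((.4605,-.0945,.2818,200))"
```

```text
clock: 9.52
ee_pos: [0.6435, 0.0923, 0.1924]
tcp_rot: [-180.0, 0.1, -160.0]
wrist_force: [-1.2, 1.0, 5.3]
finger_gap: 0.0494
grasp_force: 41.4
clock: 10.35
ee_pos: [0.6432, 0.0923, 0.2814]
tcp_rot: [-180.0, -0.0, -160.0]
wrist_force: [0.5, 0.3, -1.5]
finger_gap: 0.0489
grasp_force: 41.6
at [0.6432 0.0923 0.2814] [-1.8000e+02 -2.0000e-02 -1.5999e+02] j6 -11.8 gap 0.0489 F 41.5668386220932 t 10.35
-> (0.4605, -0.0945, 0.2818, 200) d [ 0.2356 -0.113  -0.0004] w [-0.     -0.0003  0.0001]
```

```bash
python3 -m pendant '[{"dx":0.014,"dy":-0.007,"dz":0,"wx":0,"wy":0,"wz":0},{"dx":0.04,"dy":-0.019,"dz":0,"wx":0,"wy":0,"wz":0},{"dx":0.07,"dy":-0.034,"dz":0,"wx":0,"wy":0,"wz":0},{"dx":0.102,"dy":-0.049,"dz":0,"wx":0,"wy":0,"wz":0},{"dx":0.134,"dy":-0.064,"dz":0,"wx":0,"wy":0,"wz":0},{"dx":0.166,"dy":-0.08,"dz":0,"wx":0,"wy":0,"wz":0},{"dx":0.196,"dy":-0.094,"dz":0,"wx":0,"wy":0,"wz":0},{"dx":0.22,"dy":-0.105,"dz":0,"wx":0,"wy":0,"wz":0},{"dx":0.2356,"dy":-0.113,"dz":0,"wx":0,"wy":0,"wz":0},{"dx":0.2356,"dy":-0.113,"dz":0,"wx":0,"wy":0,"wz":0}]'
python3 -m pendant '[{"dx":0,"dy":0,"dz":0.01,"wx":0,"wy":0,"wz":0},{"dx":0,"dy":0,"dz":0.025,"wx":0,"wy":0,"wz":0},{"dx":0,"dy":0,"dz":0.04,"wx":0,"wy":0,"wz":0},{"dx":0,"dy":0,"dz":0.05,"wx":0,"wy":0,"wz":0},{"dx":0,"dy":0,"dz":0.055,"wx":0,"wy":0,"wz":0},{"dx":0,"dy":0,"dz":0.06,"wx":0,"wy":0,"wz":0},{"dx":0,"dy":0,"dz":0.065,"wx":0,"wy":0,"wz":0},{"dx":0,"dy":0,"dz":0.065,"wx":0,"wy":0,"wz":0},{"dx":0,"dy":0,"dz":0.065,"wx":0,"wy":0,"wz":0},{"dx":0,"dy":0,"dz":0.065,"wx":0,"wy":0,"wz":0}]'
python3 -c "
from h import *
go((.4605,-.0945,.1965,200))
p,d=env.read_camera('scene'); c=cv2.resize(p[170:310,220:380],None,fx=3.5,fy=3.5,interpolation=cv2.INTER_CUBIC); cv2.imwrite('pics/s5.png',c[...,::-1])"
```

```text
clock: 11.18
ee_pos: [0.4578, -0.0961, 0.2808]
tcp_rot: [180.0, -0.2, -160.1]
wrist_force: [-0.1, 0.6, -2.4]
finger_gap: 0.0492
grasp_force: 41.6
clock: 12.02
ee_pos: [0.4608, -0.0944, 0.217]
tcp_rot: [-180.0, 0.0, -160.0]
wrist_force: [-0.0, -1.3, -1.5]
finger_gap: 0.0492
grasp_force: 41.7
at [ 0.4608 -0.0944  0.217 ] [-1.7998e+02  3.0000e-02 -1.5999e+02] j6 -31.6 gap 0.0492 F 41.651612520217896 t 12.0167
-> (0.4605, -0.0945, 0.1965, 200) d [0.0003 0.     0.0205] w [-0.0004  0.0005  0.0002]
```

View pics/s5.png

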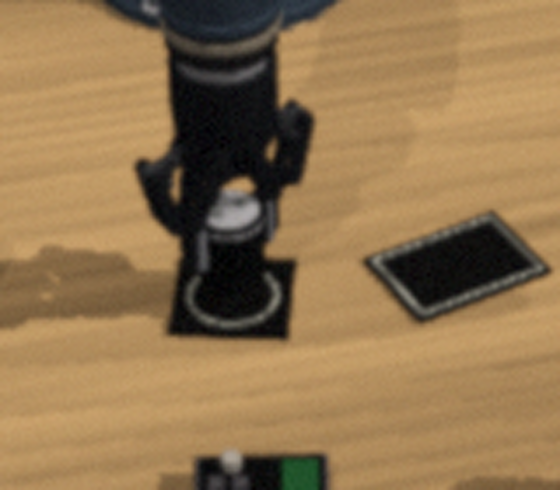

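The can hangs upright over the larger circle, around crop (232,290). Lower 20.5 mm, release, rise.

```bash
python3 -m pendant '[{"dx":0,"dy":0,"dz":0.005,"wx":0,"wy":0,"wz":0},{"dx":0,"dy":0,"dz":0.01,"wx":0,"wy":0,"wz":0},{"dx":0,"dy":0,"dz":0.014,"wx":0,"wy":0,"wz":0},{"dx":0,"dy":0,"dz":0.017,"wx":0,"wy":0,"wz":0},{"dx":0,"dy":0,"dz":0.019,"wx":0,"wy":0,"wz":0},{"dx":0,"dy":0,"dz":0.02,"wx":0,"wy":0,"wz":0},{"dx":0,"dy":0,"dz":0.0207,"wx":0,"wy":0,"wz":0},{"dx":0,"dy":0,"dz":0.0207,"wx":0,"wy":0,"wz":0},{"dx":0,"dy":0,"dz":0.0207,"wx":0,"wy":0,"wz":0},{"dx":0,"dy":0,"dz":0.0207,"wx":0,"wy":0,"wz":0}]'
python3 -m pendant '[{"dx":0,"dy":0,"dz":0,"wx":0,"wy":0,"wz":0},{"dx":0,"dy":0,"dz":0,"wx":0,"wy":0,"wz":0},{"dx":0,"dy":0,"dz":0,"wx":0,"wy":0,"wz":0},{"dx":0,"dy":0,"dz":0,"wx":0,"wy":0,"wz":0},{"dx":0,"dy":0,"dz":0,"wx":0,"wy":0,"wz":0},{"dx":0,"dy":0,"dz":-0.005,"wx":0,"wy":0,"wz":0},{"dx":0,"dy":0,"dz":-0.02,"wx":0,"wy":0,"wz":0},{"dx":0,"dy":0,"dz":-0.045,"wx":0,"wy":0,"wz":0},{"dx":0,"dy":0,"dz":-0.08,"wx":0,"wy":0,"wz":0},{"dx":0,"dy":0,"dz":-0.11,"wx":0,"wy":0,"wz":0}]' 0.08
python3 -c "
from h import *
go((.669,-.1222,.30,256.7))"
```

```text
clock: 12.9
ee_pos: [0.4603, -0.0944, 0.1963]
tcp_rot: [180.0, -0.0, -160.0]
wrist_force: [-3.2, 1.4, 6.7]
finger_gap: 0.0493
grasp_force: 42.3
clock: 13.73
ee_pos: [0.4603, -0.0944, 0.3077]
tcp_rot: [180.0, -0.0, -160.0]
wrist_force: [1.4, 0.3, -0.2]
finger_gap: 0.0802
grasp_force: 0.0
at [ 0.4603 -0.0944  0.3077] [ 1.7999e+02 -2.0000e-02 -1.6000e+02] j6 -31.6 gap 0.0802 F 0.0 t 13.7333
-> (0.669, -0.1222, 0.3, 256.7) d [-0.1866 -0.0975  0.0076] w [ 4.000e-04 -3.000e-04 -9.895e-01]
```

```bash
python3 -m pendant '[{"dx":-0.015,"dy":-0.008,"dz":0.001,"wx":0,"wy":0,"wz":-0.08},{"dx":-0.038,"dy":-0.02,"dz":0.002,"wx":0,"wy":0,"wz":-0.2},{"dx":-0.06,"dy":-0.031,"dz":0.003,"wx":0,"wy":0,"wz":-0.32},{"dx":-0.083,"dy":-0.043,"dz":0.004,"wx":0,"wy":0,"wz":-0.44},{"dx":-0.106,"dy":-0.055,"dz":0.005,"wx":0,"wy":0,"wz":-0.56},{"dx":-0.128,"dy":-0.067,"dz":0.006,"wx":0,"wy":0,"wz":-0.68},{"dx":-0.15,"dy":-0.079,"dz":0.007,"wx":0,"wy":0,"wz":-0.8},{"dx":-0.172,"dy":-0.09,"dz":0.0076,"wx":0,"wy":0,"wz":-0.91},{"dx":-0.1866,"dy":-0.0975,"dz":0.0076,"wx":0,"wy":0,"wz":-0.9895},{"dx":-0.1866,"dy":-0.0975,"dz":0.0076,"wx":0,"wy":0,"wz":-0.9895}]' 0.08
python3 -m pendant '[{"dx":0,"dy":0,"dz":0.01,"wx":0,"wy":0,"wz":0},{"dx":0,"dy":0,"dz":0.03,"wx":0,"wy":0,"wz":0},{"dx":0,"dy":0,"dz":0.05,"wx":0,"wy":0,"wz":0},{"dx":0,"dy":0,"dz":0.065,"wx":0,"wy":0,"wz":0},{"dx":0,"dy":0,"dz":0.075,"wx":0,"wy":0,"wz":0},{"dx":0,"dy":0,"dz":0.08,"wx":0,"wy":0,"wz":0},{"dx":0,"dy":0,"dz":0.08,"wx":0,"wy":0,"wz":0},{"dx":0,"dy":0,"dz":0.08,"wx":0,"wy":0,"wz":0},{"dx":0,"dy":0,"dz":0.08,"wx":0,"wy":0,"wz":0},{"dx":0,"dy":0,"dz":0.08,"wx":0,"wy":0,"wz":0}]'
python3 -c "
from h import *
go((.669,-.1222,.176,256.7))
p,d=env.read_camera('scene'); c=cv2.resize(p[190:350,220:380],None,fx=3.5,fy=3.5,interpolation=cv2.INTER_CUBIC); cv2.imwrite('pics/s6.png',c[...,::-1])"
```

```text
clock: 14.57
ee_pos: [0.6717, -0.1225, 0.2976]
tcp_rot: [-179.9, 0.0, -103.0]
wrist_force: [-0.9, 0.3, 1.1]
finger_gap: 0.0801
grasp_force: 0.0
clock: 15.4
ee_pos: [0.6696, -0.1223, 0.2194]
tcp_rot: [-179.9, -0.0, -103.3]
wrist_force: [-0.8, -0.3, 0.1]
finger_gap: 0.0801
grasp_force: 0.0
at [ 0.6696 -0.1223  0.2194] [-179.9    -0.   -103.31] j6 -87.0 gap 0.0801 F 0.0 t 15.4
-> (0.669, -0.1222, 0.176, 256.7) d [0.     0.0007 0.0434] w [-0.0017 -0.     -0.0002]
```

View pics/s6.png

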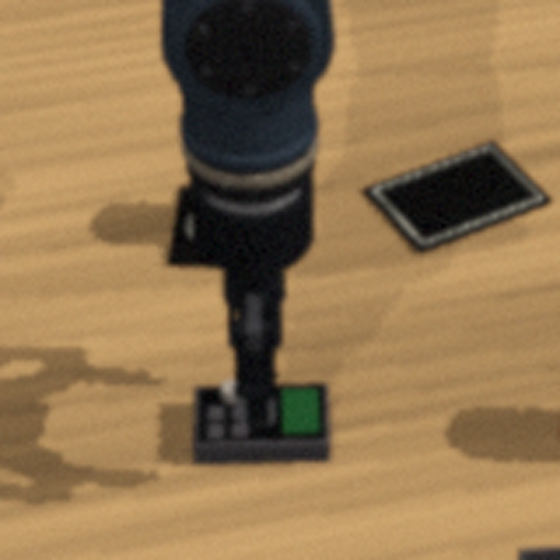

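```bash
python3 -c "
from h import *
for w in [(.669+.041,-.131,.05),(.669+.041,-.131,.01),(.669+.028,-.128,.02),(.669-.028,-.116,.02)]:
    print(w,((proj('scene',w)-[220,190])*3.5).round())"
```

```text
(0.7100000000000001, -0.131, 0.05) [258. 425.]
(0.7100000000000001, -0.131, 0.01) [260. 468.]
(0.6970000000000001, -0.128, 0.02) [259. 443.]
(0.641, -0.116, 0.02) [258. 380.]
```

The projected geometry agrees with the picture: the front finger will clear the keypad's front edge at crop row 443. Descend, then close.

```bash
python3 -m pendant '[{"dx":0,"dy":0,"dz":0.008,"wx":0,"wy":0,"wz":0},{"dx":0,"dy":0,"dz":0.018,"wx":0,"wy":0,"wz":0},{"dx":0,"dy":0,"dz":0.026,"wx":0,"wy":0,"wz":0},{"dx":0,"dy":0,"dz":0.033,"wx":0,"wy":0,"wz":0},{"dx":0,"dy":0,"dz":0.038,"wx":0,"wy":0,"wz":0},{"dx":0,"dy":0,"dz":0.042,"wx":0,"wy":0,"wz":0},{"dx":0,"dy":0,"dz":0.0434,"wx":0,"wy":0,"wz":0},{"dx":0,"dy":0,"dz":0.0434,"wx":0,"wy":0,"wz":0},{"dx":0,"dy":0,"dz":0.0434,"wx":0,"wy":0,"wz":0},{"dx":0,"dy":0,"dz":0.0434,"wx":0,"wy":0,"wz":0}]'
python3 -m pendant '[{"dx":0,"dy":0,"dz":0,"wx":0,"wy":0,"wz":0},{"dx":0,"dy":0,"dz":0,"wx":0,"wy":0,"wz":0},{"dx":0,"dy":0,"dz":0,"wx":0,"wy":0,"wz":0},{"dx":0,"dy":0,"dz":0,"wx":0,"wy":0,"wz":0},{"dx":0,"dy":0,"dz":0,"wx":0,"wy":0,"wz":0},{"dx":0,"dy":0,"dz":0,"wx":0,"wy":0,"wz":0},{"dx":0,"dy":0,"dz":0,"wx":0,"wy":0,"wz":0},{"dx":0,"dy":0,"dz":0,"wx":0,"wy":0,"wz":0},{"dx":0,"dy":0,"dz":0,"wx":0,"wy":0,"wz":0},{"dx":0,"dy":0,"dz":0,"wx":0,"wy":0,"wz":0}]' 0.04 45
```

```text
clock: 16.28
ee_pos: [0.6695, -0.1223, 0.1754]
tcp_rot: [-180.0, -0.0, -103.3]
wrist_force: [-0.1, 0.4, 0.3]
finger_gap: 0.0797
grasp_force: 0.0
clock: 17.12
ee_pos: [0.6695, -0.1223, 0.1755]
tcp_rot: [-179.9, -0.0, -103.3]
wrist_force: [-1.5, 1.0, 5.7]
finger_gap: 0.0548
grasp_force: 48.8
```

```bash
python3 -m pendant '[{"dx":0,"dy":0,"dz":-0.003,"wx":0,"wy":0,"wz":0},{"dx":0,"dy":0,"dz":-0.01,"wx":0,"wy":0,"wz":0},{"dx":0,"dy":0,"dz":-0.02,"wx":0,"wy":0,"wz":0},{"dx":0,"dy":0,"dz":-0.035,"wx":0,"wy":0,"wz":0},{"dx":0,"dy":0,"dz":-0.055,"wx":0,"wy":0,"wz":0},{"dx":0,"dy":0,"dz":-0.075,"wx":0,"wy":0,"wz":0},{"dx":0,"dy":0,"dz":-0.095,"wx":0,"wy":0,"wz":0},{"dx":0,"dy":0,"dz":-0.11,"wx":0,"wy":0,"wz":0},{"dx":0,"dy":0,"dz":-0.12,"wx":0,"wy":0,"wz":0},{"dx":0,"dy":0,"dz":-0.12,"wx":0,"wy":0,"wz":0}]'
python3 -c "
from h import *
go((.4692,.077,.296,284.8))"
```

```text
clock: 17.95
ee_pos: [0.6698, -0.1223, 0.2979]
tcp_rot: [-179.8, 0.0, -103.3]
wrist_force: [0.9, -0.1, -1.9]
finger_gap: 0.0547
grasp_force: 48.1
at [ 0.6698 -0.1223  0.2979] [-1.7977e+02  1.0000e-02 -1.0330e+02] j6 -87.1 gap 0.0547 F 48.1006783246994 t 17.95
-> (0.4692, 0.077, 0.296, 284.8) d [-0.1478  0.241   0.001 ] w [-0.004  -0.0009 -0.4904]
```

```bash
python3 -m pendant '[{"dx":-0.009,"dy":0.014,"dz":0,"wx":0,"wy":0,"wz":-0.03},{"dx":-0.026,"dy":0.042,"dz":0,"wx":0,"wy":0,"wz":-0.085},{"dx":-0.045,"dy":0.073,"dz":0,"wx":0,"wy":0,"wz":-0.15},{"dx":-0.065,"dy":0.106,"dz":0,"wx":0,"wy":0,"wz":-0.215},{"dx":-0.085,"dy":0.139,"dz":0,"wx":0,"wy":0,"wz":-0.28},{"dx":-0.105,"dy":0.171,"dz":0,"wx":0,"wy":0,"wz":-0.35},{"dx":-0.123,"dy":0.201,"dz":0,"wx":0,"wy":0,"wz":-0.41},{"dx":-0.138,"dy":0.225,"dz":0,"wx":0,"wy":0,"wz":-0.46},{"dx":-0.1478,"dy":0.241,"dz":0,"wx":0,"wy":0,"wz":-0.49},{"dx":-0.1478,"dy":0.241,"dz":0,"wx":0,"wy":0,"wz":-0.49}]'
python3 -m pendant '[{"dx":0,"dy":0,"dz":0.01,"wx":0,"wy":0,"wz":0},{"dx":0,"dy":0,"dz":0.03,"wx":0,"wy":0,"wz":0},{"dx":0,"dy":0,"dz":0.05,"wx":0,"wy":0,"wz":0},{"dx":0,"dy":0,"dz":0.065,"wx":0,"wy":0,"wz":0},{"dx":0,"dy":0,"dz":0.08,"wx":0,"wy":0,"wz":0},{"dx":0,"dy":0,"dz":0.09,"wx":0,"wy":0,"wz":0},{"dx":0,"dy":0,"dz":0.095,"wx":0,"wy":0,"wz":0},{"dx":0,"dy":0,"dz":0.095,"wx":0,"wy":0,"wz":0},{"dx":0,"dy":0,"dz":0.095,"wx":0,"wy":0,"wz":0},{"dx":0,"dy":0,"dz":0.095,"wx":0,"wy":0,"wz":0}]'
python3 -c "
from h import *
go((.4692,.077,.18,284.8))
p,d=env.read_camera('scene'); c=cv2.resize(p[170:310,250:410],None,fx=3.5,fy=3.5,interpolation=cv2.INTER_CUBIC); cv2.imwrite('pics/s7.png',c[...,::-1])"
```

```text
clock: 18.78
ee_pos: [0.4657, 0.0788, 0.2943]
tcp_rot: [179.8, 0.1, -75.0]
wrist_force: [0.6, -0.1, -1.9]
finger_gap: 0.055
grasp_force: 48.2
clock: 19.62
ee_pos: [0.4691, 0.077, 0.2004]
tcp_rot: [-180.0, -0.0, -75.2]
wrist_force: [-1.3, 0.1, -1.5]
finger_gap: 0.0548
grasp_force: 48.2
at [0.4691 0.077  0.2004] [-1.7996e+02 -1.0000e-02 -7.5240e+01] j6 -95.4 gap 0.0548 F 48.190813064575195 t 19.6167
-> (0.4692, 0.077, 0.18, 284.8) d [-0.     -0.0001  0.0204] w [-0.0007 -0.0002 -0.0006]
```

View pics/s7.png

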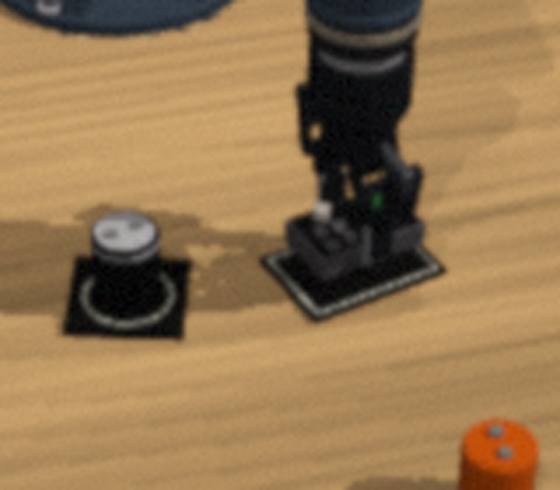

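The keypad is level and lines up over the wide outline, and the big capacitor stands in its circle at crop (125,280). Lower, release, rise.

```bash
python3 -m pendant '[{"dx":0,"dy":0,"dz":0.005,"wx":0,"wy":0,"wz":0},{"dx":0,"dy":0,"dz":0.01,"wx":0,"wy":0,"wz":0},{"dx":0,"dy":0,"dz":0.014,"wx":0,"wy":0,"wz":0},{"dx":0,"dy":0,"dz":0.017,"wx":0,"wy":0,"wz":0},{"dx":0,"dy":0,"dz":0.019,"wx":0,"wy":0,"wz":0},{"dx":0,"dy":0,"dz":0.02,"wx":0,"wy":0,"wz":0},{"dx":0,"dy":0,"dz":0.0206,"wx":0,"wy":0,"wz":0},{"dx":0,"dy":0,"dz":0.0206,"wx":0,"wy":0,"wz":0},{"dx":0,"dy":0,"dz":0.0206,"wx":0,"wy":0,"wz":0},{"dx":0,"dy":0,"dz":0.0206,"wx":0,"wy":0,"wz":0}]'
python3 -m pendant '[{"dx":0,"dy":0,"dz":0,"wx":0,"wy":0,"wz":0},{"dx":0,"dy":0,"dz":0,"wx":0,"wy":0,"wz":0},{"dx":0,"dy":0,"dz":0,"wx":0,"wy":0,"wz":0},{"dx":0,"dy":0,"dz":0,"wx":0,"wy":0,"wz":0},{"dx":0,"dy":0,"dz":0,"wx":0,"wy":0,"wz":0},{"dx":0,"dy":0,"dz":-0.005,"wx":0,"wy":0,"wz":0},{"dx":0,"dy":0,"dz":-0.02,"wx":0,"wy":0,"wz":0},{"dx":0,"dy":0,"dz":-0.045,"wx":0,"wy":0,"wz":0},{"dx":0,"dy":0,"dz":-0.08,"wx":0,"wy":0,"wz":0},{"dx":0,"dy":0,"dz":-0.12,"wx":0,"wy":0,"wz":0}]' 0.08
python3 -c "
from h import *
go((.387,-.2764,.30,245))"
```

```text
clock: 20.5
ee_pos: [0.4685, 0.077, 0.1795]
tcp_rot: [180.0, -0.0, -75.2]
wrist_force: [-3.7, -0.2, 6.1]
finger_gap: 0.0547
grasp_force: 49.0
clock: 21.33
ee_pos: [0.4679, 0.0769, 0.2999]
tcp_rot: [179.8, 0.0, -75.2]
wrist_force: [1.1, -0.2, -0.5]
finger_gap: 0.0799
grasp_force: 0.0
at [0.4679 0.0769 0.2999] [ 1.7983e+02  1.0000e-02 -7.5220e+01] j6 -95.4 gap 0.0799 F 0.0 t 21.3333
-> (0.387, -0.2764, 0.3, 245) d [3.210e-01 1.684e-01 3.000e-04] w [ 0.0029 -0.0008  0.6943]
```

```bash
python3 -m pendant '[{"dx":0.02,"dy":0.011,"dz":0,"wx":0,"wy":0,"wz":0.045},{"dx":0.053,"dy":0.028,"dz":0,"wx":0,"wy":0,"wz":0.115},{"dx":0.087,"dy":0.046,"dz":0,"wx":0,"wy":0,"wz":0.19},{"dx":0.122,"dy":0.064,"dz":0,"wx":0,"wy":0,"wz":0.265},{"dx":0.157,"dy":0.082,"dz":0,"wx":0,"wy":0,"wz":0.34},{"dx":0.192,"dy":0.101,"dz":0,"wx":0,"wy":0,"wz":0.415},{"dx":0.227,"dy":0.119,"dz":0,"wx":0,"wy":0,"wz":0.49},{"dx":0.262,"dy":0.138,"dz":0,"wx":0,"wy":0,"wz":0.565},{"dx":0.296,"dy":0.155,"dz":0,"wx":0,"wy":0,"wz":0.64},{"dx":0.321,"dy":0.1684,"dz":0,"wx":0,"wy":0,"wz":0.694}]' 0.07
python3 -m pendant '[{"dx":0,"dy":0,"dz":0,"wx":0,"wy":0,"wz":0},{"dx":0,"dy":0,"dz":0.01,"wx":0,"wy":0,"wz":0},{"dx":0,"dy":0,"dz":0.025,"wx":0,"wy":0,"wz":0},{"dx":0,"dy":0,"dz":0.04,"wx":0,"wy":0,"wz":0},{"dx":0,"dy":0,"dz":0.05,"wx":0,"wy":0,"wz":0},{"dx":0,"dy":0,"dz":0.055,"wx":0,"wy":0,"wz":0},{"dx":0,"dy":0,"dz":0.06,"wx":0,"wy":0,"wz":0},{"dx":0,"dy":0,"dz":0.06,"wx":0,"wy":0,"wz":0},{"dx":0,"dy":0,"dz":0.06,"wx":0,"wy":0,"wz":0},{"dx":0,"dy":0,"dz":0.06,"wx":0,"wy":0,"wz":0}]'
python3 -c "
from h import *
go((.387,-.2764,.182,245))
print(((proj('scene',(.387,-.2764,.022))-[130,150])*3.5).round())
p,d=env.read_camera('scene'); c=cv2.resize(p[150:310,130:310],None,fx=3.5,fy=3.5,interpolation=cv2.INTER_CUBIC); cv2.imwrite('pics/s8.png',c[...,::-1])"
```

```text
clock: 22.17
ee_pos: [0.3868, -0.2789, 0.2999]
tcp_rot: [-179.9, -0.0, -115.3]
wrist_force: [0.1, -0.2, 0.4]
finger_gap: 0.0699
grasp_force: 0.0
clock: 23.0
ee_pos: [0.388, -0.2763, 0.24]
tcp_rot: [-179.9, -0.0, -115.0]
wrist_force: [0.5, -0.2, -0.3]
finger_gap: 0.0699
grasp_force: 0.0
at [ 0.388  -0.2763  0.24  ] [-1.7995e+02 -1.0000e-02 -1.1497e+02] j6 -100.5 gap 0.0699 F 0.0 t 23.0
-> (0.387, -0.2764, 0.182, 245) d [0.0005 0.001  0.058 ] w [-0.0009 -0.0003  0.0005]
[286. 323.]
```

View pics/s8.png

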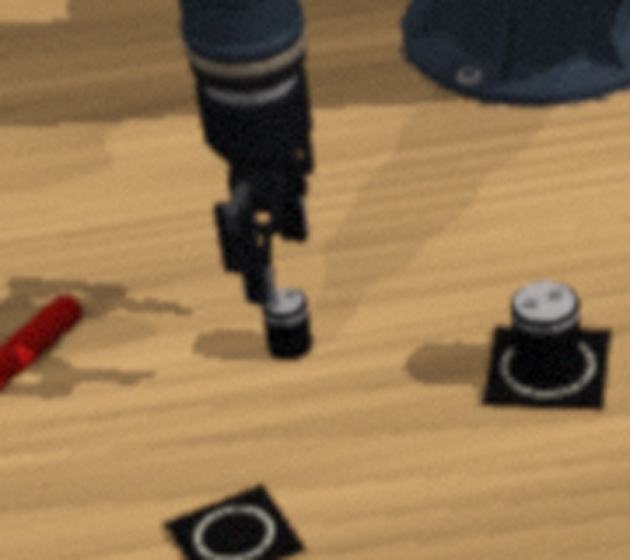

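The small can at crop (288,322) is where predicted, between the fingers, and the screwdriver is well clear. Descend, close, lift.

```bash
python3 -m pendant '[{"dx":0.0005,"dy":0.001,"dz":0.008,"wx":0,"wy":0,"wz":0},{"dx":0.0005,"dy":0.001,"dz":0.02,"wx":0,"wy":0,"wz":0},{"dx":0.0005,"dy":0.001,"dz":0.032,"wx":0,"wy":0,"wz":0},{"dx":0.0005,"dy":0.001,"dz":0.043,"wx":0,"wy":0,"wz":0},{"dx":0.0005,"dy":0.001,"dz":0.051,"wx":0,"wy":0,"wz":0},{"dx":0.0005,"dy":0.001,"dz":0.056,"wx":0,"wy":0,"wz":0},{"dx":0.0005,"dy":0.001,"dz":0.058,"wx":0,"wy":0,"wz":0},{"dx":0.0005,"dy":0.001,"dz":0.058,"wx":0,"wy":0,"wz":0},{"dx":0.0005,"dy":0.001,"dz":0.058,"wx":0,"wy":0,"wz":0},{"dx":0.0005,"dy":0.001,"dz":0.058,"wx":0,"wy":0,"wz":0}]'
python3 -m pendant '[{"dx":0,"dy":0,"dz":0,"wx":0,"wy":0,"wz":0},{"dx":0,"dy":0,"dz":0,"wx":0,"wy":0,"wz":0},{"dx":0,"dy":0,"dz":0,"wx":0,"wy":0,"wz":0},{"dx":0,"dy":0,"dz":0,"wx":0,"wy":0,"wz":0},{"dx":0,"dy":0,"dz":0,"wx":0,"wy":0,"wz":0},{"dx":0,"dy":0,"dz":0,"wx":0,"wy":0,"wz":0},{"dx":0,"dy":0,"dz":0,"wx":0,"wy":0,"wz":0},{"dx":0,"dy":0,"dz":0,"wx":0,"wy":0,"wz":0},{"dx":0,"dy":0,"dz":0,"wx":0,"wy":0,"wz":0},{"dx":0,"dy":0,"dz":0,"wx":0,"wy":0,"wz":0}]' 0.02 30
python3 -m pendant '[{"dx":0,"dy":0,"dz":-0.005,"wx":0,"wy":0,"wz":0},{"dx":0,"dy":0,"dz":-0.015,"wx":0,"wy":0,"wz":0},{"dx":0,"dy":0,"dz":-0.03,"wx":0,"wy":0,"wz":0},{"dx":0,"dy":0,"dz":-0.045,"wx":0,"wy":0,"wz":0},{"dx":0,"dy":0,"dz":-0.06,"wx":0,"wy":0,"wz":0},{"dx":0,"dy":0,"dz":-0.075,"wx":0,"wy":0,"wz":0},{"dx":0,"dy":0,"dz":-0.085,"wx":0,"wy":0,"wz":0},{"dx":0,"dy":0,"dz":-0.09,"wx":0,"wy":0,"wz":0},{"dx":0,"dy":0,"dz":-0.09,"wx":0,"wy":0,"wz":0},{"dx":0,"dy":0,"dz":-0.09,"wx":0,"wy":0,"wz":0}]'
python3 -c "
from h import *
go((.5773,-.3388,.272,245))"
```

```text
clock: 23.88
ee_pos: [0.3868, -0.2765, 0.1818]
tcp_rot: [-180.0, -0.0, -115.0]
wrist_force: [0.7, 0.2, -0.6]
finger_gap: 0.0699
grasp_force: 0.0
clock: 24.72
ee_pos: [0.3867, -0.2764, 0.1817]
tcp_rot: [-180.0, -0.0, -115.0]
wrist_force: [-2.1, 0.5, 5.7]
finger_gap: 0.0333
grasp_force: 29.6
clock: 25.55
ee_pos: [0.3866, -0.2763, 0.2712]
tcp_rot: [-180.0, -0.0, -115.0]
wrist_force: [0.1, -0.5, -0.9]
finger_gap: 0.0335
grasp_force: 29.9
at [ 0.3866 -0.2763  0.2712] [-180.     -0.   -114.99] j6 -100.6 gap 0.0335 F 29.92148458957672 t 25.55
-> (0.5773, -0.3388, 0.272, 245) d [-0.0239 -0.1993 -0.0008] w [-0.0001 -0.0001  0.0003]
```

```bash
python3 -m pendant '[{"dx":-0.001,"dy":-0.012,"dz":0,"wx":0,"wy":0,"wz":0},{"dx":-0.004,"dy":-0.033,"dz":0,"wx":0,"wy":0,"wz":0},{"dx":-0.007,"dy":-0.058,"dz":0,"wx":0,"wy":0,"wz":0},{"dx":-0.01,"dy":-0.085,"dz":0,"wx":0,"wy":0,"wz":0},{"dx":-0.0135,"dy":-0.112,"dz":0,"wx":0,"wy":0,"wz":0},{"dx":-0.017,"dy":-0.14,"dz":0,"wx":0,"wy":0,"wz":0},{"dx":-0.02,"dy":-0.166,"dz":0,"wx":0,"wy":0,"wz":0},{"dx":-0.0225,"dy":-0.186,"dz":0,"wx":0,"wy":0,"wz":0},{"dx":-0.024,"dy":-0.1993,"dz":0,"wx":0,"wy":0,"wz":0},{"dx":-0.024,"dy":-0.1993,"dz":0,"wx":0,"wy":0,"wz":0}]'
python3 -m pendant '[{"dx":0,"dy":0,"dz":0.01,"wx":0,"wy":0,"wz":0},{"dx":0,"dy":0,"dz":0.025,"wx":0,"wy":0,"wz":0},{"dx":0,"dy":0,"dz":0.04,"wx":0,"wy":0,"wz":0},{"dx":0,"dy":0,"dz":0.05,"wx":0,"wy":0,"wz":0},{"dx":0,"dy":0,"dz":0.055,"wx":0,"wy":0,"wz":0},{"dx":0,"dy":0,"dz":0.06,"wx":0,"wy":0,"wz":0},{"dx":0,"dy":0,"dz":0.065,"wx":0,"wy":0,"wz":0},{"dx":0,"dy":0,"dz":0.065,"wx":0,"wy":0,"wz":0},{"dx":0,"dy":0,"dz":0.065,"wx":0,"wy":0,"wz":0},{"dx":0,"dy":0,"dz":0.065,"wx":0,"wy":0,"wz":0}]'
python3 -c "
from h import *
go((.5773,-.3388,.186,245))
p,d=env.read_camera('scene'); c=cv2.resize(p[200:340,120:280],None,fx=3.5,fy=3.5,interpolation=cv2.INTER_CUBIC); cv2.imwrite('pics/s9.png',c[...,::-1])"
```

```text
clock: 26.38
ee_pos: [0.5794, -0.3392, 0.2693]
tcp_rot: [180.0, 0.0, -114.9]
wrist_force: [-1.1, -0.4, -0.7]
finger_gap: 0.0332
grasp_force: 30.1
clock: 27.22
ee_pos: [0.5776, -0.3389, 0.2069]
tcp_rot: [-179.9, -0.0, -115.0]
wrist_force: [-0.8, 0.2, -0.8]
finger_gap: 0.0334
grasp_force: 30.1
at [ 0.5776 -0.3389  0.2069] [-1.7995e+02 -1.0000e-02 -1.1499e+02] j6 -95.4 gap 0.0334 F 30.073835849761963 t 27.2167
-> (0.5773, -0.3388, 0.186, 245) d [0.     0.0003 0.0209] w [-0.0009 -0.0002  0.0002]
```

View pics/s9.png

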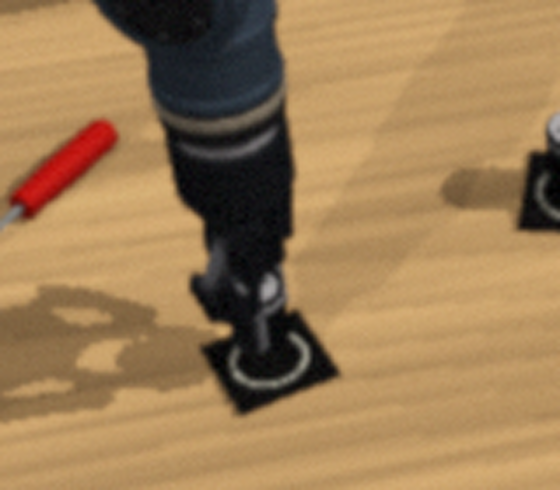

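The small can is upright over the small circle, around crop (268,350). Lower 21 mm, release, rise, then swing back out of the top camera's view.

```bash
python3 -m pendant '[{"dx":0,"dy":0,"dz":0.005,"wx":0,"wy":0,"wz":0},{"dx":0,"dy":0,"dz":0.01,"wx":0,"wy":0,"wz":0},{"dx":0,"dy":0,"dz":0.014,"wx":0,"wy":0,"wz":0},{"dx":0,"dy":0,"dz":0.017,"wx":0,"wy":0,"wz":0},{"dx":0,"dy":0,"dz":0.019,"wx":0,"wy":0,"wz":0},{"dx":0,"dy":0,"dz":0.02,"wx":0,"wy":0,"wz":0},{"dx":0,"dy":0,"dz":0.021,"wx":0,"wy":0,"wz":0},{"dx":0,"dy":0,"dz":0.021,"wx":0,"wy":0,"wz":0},{"dx":0,"dy":0,"dz":0.021,"wx":0,"wy":0,"wz":0},{"dx":0,"dy":0,"dz":0.021,"wx":0,"wy":0,"wz":0}]'
python3 -m pendant '[{"dx":0,"dy":0,"dz":0,"wx":0,"wy":0,"wz":0},{"dx":0,"dy":0,"dz":0,"wx":0,"wy":0,"wz":0},{"dx":0,"dy":0,"dz":0,"wx":0,"wy":0,"wz":0},{"dx":0,"dy":0,"dz":0,"wx":0,"wy":0,"wz":0},{"dx":0,"dy":0,"dz":0,"wx":0,"wy":0,"wz":0},{"dx":0,"dy":0,"dz":-0.005,"wx":0,"wy":0,"wz":0},{"dx":0,"dy":0,"dz":-0.02,"wx":0,"wy":0,"wz":0},{"dx":0,"dy":0,"dz":-0.045,"wx":0,"wy":0,"wz":0},{"dx":0,"dy":0,"dz":-0.08,"wx":0,"wy":0,"wz":0},{"dx":0,"dy":0,"dz":-0.12,"wx":0,"wy":0,"wz":0}]' 0.06
python3 -c "
from h import *
go((.26,-.42,.35,245))"
```

```text
clock: 28.1
ee_pos: [0.5773, -0.3387, 0.1858]
tcp_rot: [-180.0, -0.0, -115.0]
wrist_force: [-3.3, 1.1, 6.2]
finger_gap: 0.0336
grasp_force: 30.3
clock: 28.93
ee_pos: [0.5769, -0.3384, 0.3054]
tcp_rot: [179.8, 0.0, -115.0]
wrist_force: [1.8, 0.0, 0.3]
finger_gap: 0.06
grasp_force: 0.0
at [ 0.5769 -0.3384  0.3054] [ 1.7982e+02  1.0000e-02 -1.1499e+02] j6 -95.4 gap 0.06 F 0.0 t 28.9333
-> (0.26, -0.42, 0.35, 245) d [ 0.2078  0.2529 -0.0439] w [0.0032 0.0002 0.0003]
```

```bash
python3 -m pendant '[{"dx":0.01,"dy":0.012,"dz":-0.02,"wx":0,"wy":0,"wz":0},{"dx":0.03,"dy":0.036,"dz":-0.03,"wx":0,"wy":0,"wz":0},{"dx":0.054,"dy":0.065,"dz":-0.04,"wx":0,"wy":0,"wz":0},{"dx":0.078,"dy":0.095,"dz":-0.044,"wx":0,"wy":0,"wz":0},{"dx":0.103,"dy":0.125,"dz":-0.044,"wx":0,"wy":0,"wz":0},{"dx":0.128,"dy":0.155,"dz":-0.044,"wx":0,"wy":0,"wz":0},{"dx":0.153,"dy":0.186,"dz":-0.044,"wx":0,"wy":0,"wz":0},{"dx":0.176,"dy":0.214,"dz":-0.044,"wx":0,"wy":0,"wz":0},{"dx":0.195,"dy":0.237,"dz":-0.044,"wx":0,"wy":0,"wz":0},{"dx":0.208,"dy":0.253,"dz":-0.044,"wx":0,"wy":0,"wz":0}]'
python3 -c "
from meas import *
p,d=grab('top','t2')
q=lambda x,y,z:tuple(int(round(v)) for v in proj('top',(x,y,z)))
run(p,d,['slim','wide','term','big','small','key'],dict(term=(214,224),big=q(.46,-.094,.064),small=q(.577,-.339,.049),key=q(.469,.077,.024)))
cv2.imwrite('pics/t2c.png',cv2.resize(p[150:340,130:500],None,fx=2.1,fy=2.1,interpolation=cv2.INTER_CUBIC)[...,::-1])"
```

```text
clock: 29.77
ee_pos: [0.2577, -0.4205, 0.35]
tcp_rot: [-180.0, -0.0, -115.1]
wrist_force: [-0.0, -1.6, 0.4]
finger_gap: 0.0601
grasp_force: 0.0
bench z 0.0005802807241692687
slim pad (array([0.5713, 0.3139]), array([0.1261, 0.0515]), 29.6) z 0.022
   outline (array([0.5723, 0.3149]), array([0.118 , 0.0447]), 29.4)
wide pad (array([0.469 , 0.0767]), array([0.1152, 0.0817]), -75.2) z 0.0249
   outline (array([0.4696, 0.0773]), array([0.1086, 0.0741]), -75.1)
term 427 (array([0.5735, 0.3152]), array([0.1129, 0.0487]), 26.4) mean [0.5722 0.3132] z [0.0098 0.0196 0.0319]
big 292 (array([ 0.4595, -0.0951]), array([0.048 , 0.0474]), 1.0) mean [ 0.4593 -0.0949] z [0.0609 0.0653 0.0719]
small 140 (array([ 0.5774, -0.3371]), array([0.0332, 0.0325]), -10.8) mean [ 0.5763 -0.3369] z [0.045  0.0504 0.0555]
key 703 (array([0.4675, 0.0772]), array([0.0901, 0.0609]), -74.7) mean [0.4678 0.0771] z [0.0202 0.0251 0.0323]
```

View pics/t2c.png

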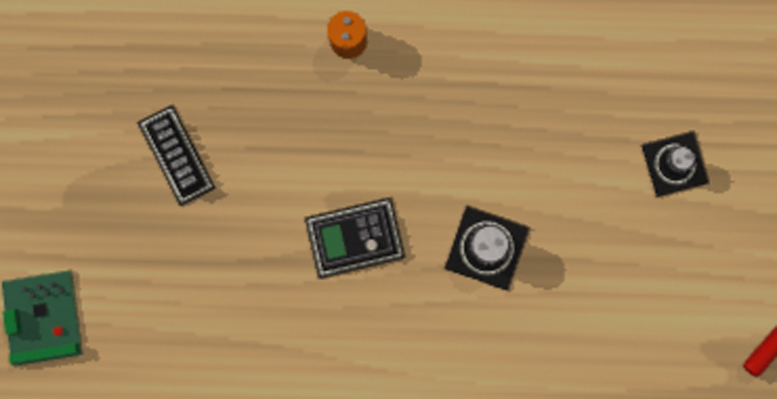

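All four parts lie inside their outlines, each measured within about 2 mm of its pad's centre. The heights fit parts resting flat on the pads, and the board, screwdriver and orange can look undisturbed.

```bash
python3 -c "
from workcell import env
print(env.hand_in())"
```

```text
the job is handed in; nothing more can be done
None
```

All four parts are on their matching pads, measured within about 2 mm of centre and aligned with their outlines; the job is handed in at about 30 s, but no verdict came back.

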